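# Sort the trimming chuck's spring stops by stiffness

## Task

Press the plunger of each of the three spring stops at least half-way in to feel its spring. Stand every stop with a weak spring upright on the floor of the shallow plywood box, and every stiff one upright on the floor of the narrow trough, square across it from wall to wall; the carrier and the trough leave different sides free to grip, and the plaster bat is there for changing your hold. Do not tip over the tall oil bottle.

Things in the scene. Friction and masses are not known exactly. Their poses are not given: they have to be found in the camera images.
- stop_a_mid (a point): Centre (half-way up) of the housing of one of three look-alike spring stops: a plain aluminium block 60 (x) x 28 (y) x 45 (z) mm, standing upright, 0.2 to 0.33 kg. z is up, x along the 60 mm length. A steel plunger sticks out of the middle of its top.
- stop_b_mid (a point): Centre (half-way up) of the housing of one of three look-alike spring stops: a plain aluminium block 60 (x) x 28 (y) x 45 (z) mm, standing upright, 0.2 to 0.33 kg. z is up, x along the 60 mm length. A steel plunger sticks out of the middle of its top.
- stop_c_mid (a point): Centre (half-way up) of the housing of one of three look-alike spring stops: a plain aluminium block 60 (x) x 28 (y) x 45 (z) mm, standing upright, 0.2 to 0.33 kg. z is up, x along the 60 mm length. A steel plunger sticks out of the middle of its top.
- stop_a_head (a point): Top of this stop's plunger head: a smooth, tapering steel dome 16 mm across (too slippery to lift by), 43.5 mm above the housing's centre. It goes 9 mm down on a spring and comes back. Weak spring: about 3 N when 6 mm in; stiff: about 11 N when 6 mm in, 5 N to start it. Which stop has which cannot be seen and is not told by its place.
- stop_b_head (a point): Top of this stop's plunger head: a smooth, tapering steel dome 16 mm across (too slippery to lift by), 43.5 mm above the housing's centre. It goes 9 mm down on a spring and comes back. Weak spring: about 3 N when 6 mm in; stiff: about 11 N when 6 mm in, 5 N to start it. Which stop has which cannot be seen and is not told by its place.
- stop_c_head (a point): Top of this stop's plunger head: a smooth, tapering steel dome 16 mm across (too slippery to lift by), 43.5 mm above the housing's centre. It goes 9 mm down on a spring and comes back. Weak spring: about 3 N when 6 mm in; stiff: about 11 N when 6 mm in, 5 N to start it. Which stop has which cannot be seen and is not told by its place.
- stop_a_ring (a joint): Black rubber tell-tale ring, 21 mm across, 3 mm thick, under this stop's plunger head. The head pushes it down and it stays there when the plunger springs back: it reads the deepest that the plunger has been pressed, in m (0 never, 0.009 full travel).
- stop_b_ring (a joint): Black rubber tell-tale ring, 21 mm across, 3 mm thick, under this stop's plunger head. The head pushes it down and it stays there when the plunger springs back: it reads the deepest that the plunger has been pressed, in m (0 never, 0.009 full travel).
- stop_c_ring (a joint): Black rubber tell-tale ring, 21 mm across, 3 mm thick, under this stop's plunger head. The head pushes it down and it stays there when the plunger springs back: it reads the deepest that the plunger has been pressed, in m (0 never, 0.009 full travel).
- carrier: Fixed wooden carrier, 64 (x) x 136 (y) mm, floor 6 mm thick. The stops stand in three open-ended channels 42 mm apart along its y, their length along its x. The channel walls are as high as the housings (51 mm) and 2 mm off their long sides, so a stop can be gripped only over its two ends, 5 mm out of the walls. Origin: centre of underside.
- bat: Fixed round white plaster bat, 150 mm across, 8 mm thick, clear of clutter, between robot and carrier: a place to put a stop down and change the grip. Origin: centre of its underside.
- trough: Fixed narrow dark wooden trough for stiff stops: floor 6 mm thick; two walls 8 mm thick, 61 mm high, 70 mm apart along its x; 130 mm long and open-ended along its y. A stop stands across it (its x along the trough's x), 5 mm free at each end, so it must be held by its 28 mm wide sides. Origin: centre of underside.
- box: Fixed shallow open plywood box for weak stops, 170 (x) x 150 (y) mm outside, 42 mm high, walls and floor 6 mm thick; holds two stops side by side along its y, their length along its x. Origin: centre of its underside.
- oil_bottle_mid (a point): Middle (half-way up) of a tall, top-heavy amber glass oil bottle, 172 mm high, 34 mm wide at the foot, 42 mm near the top. It stands loose beyond the carrier and tips easily; leave it alone. z is up.
There are look-alikes about, which are no part of the job. Leave any turquoise look-alike of the part that bears stop_c_mid alone.

How it is judged:
By the outcome, as a careful person would: the job done as asked, in the order asked, and still so for the second after the job is handed in, with the robot touching nothing.
It also fails if it takes over 72 s, if anything falls off the work surface, if the arm or the gripper's body presses on something with over 40 N, if the wrist force passes 120 N, or if a joint passes its speed limit or range.

## Robot

A 6-joint arm with a two-finger parallel gripper is mounted at the origin on the work surface. World frame = base frame: x ahead of the robot, y to its left, z up, the work surface at z = 0. Lengths are in m, angles in rad, forces in N, time in s.
With the tool pointing down it reaches from about 0.325 to 0.85 m from the base axis. Payload 4.4 kg.
Tool frame: the origin (TCP) lies at the very end of the fingers, on their centre line; the grasp point (between the pads) lies 19 mm behind it; z points along the fingers, y is the line along which they close (so a half turn about z gives the same grasp; the last joint's range is limited). The gripper opens to 94 mm and grips with 3 to 60 N. Pads are 16 mm wide; open, the fingers measure 119 mm over their backs; the gripper's body (75 mm by 177 mm) begins 78 mm behind the grasp point.
Start: joints at [1.155, 0.207, 1.542, -0, 1.393, -0.15], TCP at [0.15, 0.555, 0.205] pointing down, gripper open.
Joint ranges: [-2.73, 2.73], [-0.86, 2.22], [0.23, 2.46], [-1.11, 4.25], [0.08, 2.63], [-2.82, 2.82]. Speed limits (rad/s): [2.79, 2.79, 3.14, 3.14, 3.14, 3.14].

## Interface

Orientations are given as a unit quaternion [x, y, z, w].
In Python, from station import * gives the robot as it stands.
- The arm moves only by the shell command python3 -m pendant 'ROWS' [FORCE]. ROWS is JSON, a list of rows, each a list of 7 numbers: the turn, a rotation vector about the tool's x, y, z in degrees, then the shift along the tool's x, y, z in cm, then the closure, from 0 (fully open) to 1 (shut). In form: [[rx, ry, rz, dx, dy, dz, fingers], ...]. A call has exactly 10 rows; each row shifts and turns the commanded pose from where the row before left it, along the tool's axes as they then stand; what a row does not reach is not made up. A row lasts 1/8 s, in which the tool goes at most 62.5 mm and 10.7 degrees, less where a joint would pass 70% of its speed; a pose out of reach is approached as far as the arm can. A call with a gripper value outside its range is refused whole. The fingers move at their own pace and stop on an object; FORCE is the grip in N (left out, the last holds). Time passes only in rows, so rows that do not move let the fingers close, or fill a call up. It gives the time, the measured TCP pose, the force, the opening and the grip force at its end, in the units of the state.
- get_obs(): the state, without advancing time (a new reading comes with each control period).
- grab_frame(name): name is "scene" or "top" or "wrist"; returns the picture (384x512x3 uint8, red, green, blue); there is no depth.
- calibration(name): a dict with "intrinsics" (3x3 intrinsics, pixels), "cam_to_world" (4x4, takes a point from camera to world coordinates); the wrist camera has in their place "tool_from_camera" (4x4, takes a point from camera to tool coordinates, whose origin is the TCP and whose axes are the flange's). Camera axes: x right, y down, z forward; pixel columns grow to the right and rows downward; lengths in m; the calibration is good to about 2 mm. A picture is of the moment at which its call begins: read the wrist's pose just before it. calibration takes no time and is no camera call.
- finish_job(): hands the job in; it is judged then, once.
Trained networks look in the newest picture that a camera, given by its name, has taken for a name from the list of things; names that differ only in an ending like _2 or _b are one class to them, and where a whole thing is asked for, a point or a joint stands for the part that bears it (a point fixed in the world has none). Each returns a list of dicts, best first, with "confidence" (0 to 1); they miss things now and then, are a little off and sometimes report something else, mostly with a low value. They report only what shows in the picture. A call takes as long as a camera call. They do not tell look-alikes from the thing itself.
- boxes_of(camera, label): "extent" ([left, top, right, bottom] as shares, 0 to 1, of the picture: columns of its width, rows of its height, round what is visible of it).
The state is a dict: "time": time; "joints": joint angles; "joint_vel": joint speeds; "joint_torque": joint torques, N m; "eef_pos": TCP position; "eef_rot": TCP orientation; "wrist_force": force on the tool from outside, world axes, zero at the start; "torque": the same for the moment, N m; "grip_width": finger opening in m; "finger_force": force on a finger pad.
Only numpy, scipy, OpenCV 4.12 (cv2) and the standard library are available. Lean on these libraries where they do the work, as an engineer would, in place of code of your own. Each camera call takes 0.05 s, during which the arm holds its last target. There are 200 camera calls.

## Working session

There is one attempt and no reset: what is moved stays moved. The work goes in short steps, Python scripts to look and compute and a shell command to move; the robot and the scene stay as the last step left them, time stands still between calls to the robot, and variables do not carry over. Pictures are saved under pics/ and viewed, at most 10 in all, crops included, and the job is handed in when it is done.

```bash
mkdir -p pics; ls; cat > h.py <<'E'
from station import *
import numpy as np, cv2, json
from scipy.spatial.transform import Rotation as R
def snap(n,f):
    im=grab_frame(n); cv2.imwrite('pics/'+f,im[:,:,::-1]); return im
def cam(n,obs=None):
    c=calibration(n); K=np.array(c['intrinsics'])
    if n=='wrist':
        T=np.eye(4);T[:3,:3]=R.from_quat(obs['eef_rot']).as_matrix();T[:3,3]=obs['eef_pos']
        return K,T@np.array(c['tool_from_camera'])
    return K,np.array(c['cam_to_world'])
def pix2z(n,u,v,z,obs=None):
    K,T=cam(n,obs); d=T[:3,:3]@np.linalg.solve(K,[u,v,1]); o=T[:3,3]
    return o+d*(z-o[2])/d[2]
def proj(n,p,obs=None):
    K,T=cam(n,obs); q=np.linalg.inv(T)@np.append(p,1); q=K@q[:3]; return q[:2]/q[2]
E
python3 - <<'E'
from h import *
o=get_obs();print({k:np.round(v,3).tolist() for k,v in o.items()})
for n in('top','scene'):
    snap(n,n+'0.png'); print(n,np.round(cam(n)[1],3).tolist())
    for l in ['stop_a_mid','stop_a_head','carrier','bat','trough','box','oil_bottle_mid']:
        for d in boxes_of(n,l)[:5]: print(l,round(d['confidence'],2),np.round(np.array(d['extent'])*[512,384,512,384],1).tolist())
E
```

```text
pics
{'time': 0.0, 'joints': [1.156, 0.207, 1.543, -0.0, 1.393, -0.15], 'joint_vel': [0.0, 0.0, 0.0, 0.0, -0.0, 0.0], 'joint_torque': [-0.0, -37.087, -28.142, 0.07, 0.036, -0.0], 'eef_pos': [0.15, 0.554, 0.204], 'eef_rot': [0.132, 0.991, -0.001, -0.0], 'wrist_force': [-0.573, 0.783, -0.178], 'torque': [-0.026, -0.031, 0.048], 'finger_force': 0.0, 'grip_width': 0.094}
top [[-0.008, -0.98, 0.201, 0.425], [-1.0, 0.009, 0.002, 0.004], [-0.003, -0.201, -0.98, 0.888], [0.0, 0.0, 0.0, 1.0]]
stop_a_mid 0.6 [218.4, 194.7, 229.7, 223.0]
carrier 0.75 [216.1, 194.3, 270.9, 223.3]
carrier 0.22 [94.2, 194.1, 163.6, 272.0]
bat 0.88 [239.6, 230.3, 302.6, 293.9]
bat 0.21 [93.9, 191.7, 160.8, 270.2]
trough 0.76 [331.9, 218.8, 400.5, 258.9]
box 0.97 [96.3, 192.2, 162.1, 272.5]
oil_bottle_mid 0.8 [155.3, 108.4, 187.3, 143.6]
scene [[0.642, 0.406, -0.651, 1.167], [0.767, -0.358, 0.533, -0.449], [-0.017, -0.841, -0.541, 0.537], [0.0, 0.0, 0.0, 1.0]]
stop_a_head 0.61 [262.0, 171.7, 269.1, 177.1]
stop_a_head 0.56 [221.5, 183.4, 251.2, 223.3]
carrier 0.65 [219.3, 172.0, 282.6, 226.6]
bat 0.6 [158.3, 175.0, 226.0, 215.9]
trough 0.83 [67.1, 197.3, 155.1, 270.3]
box 0.66 [278.4, 127.6, 366.3, 183.8]
```

```bash
python3 - <<'E'
import cv2
a=cv2.imread('pics/top0.png')[90:310,80:420]; cv2.imwrite('pics/top0c.png',cv2.resize(a,None,fx=2.35,fy=2.35,interpolation=cv2.INTER_CUBIC))
a=cv2.imread('pics/scene0.png')[90:290,50:390]; cv2.imwrite('pics/scene0c.png',cv2.resize(a,None,fx=2.35,fy=2.35,interpolation=cv2.INTER_CUBIC))
E
```

```text
(no output)
```

View pics/top0c.png

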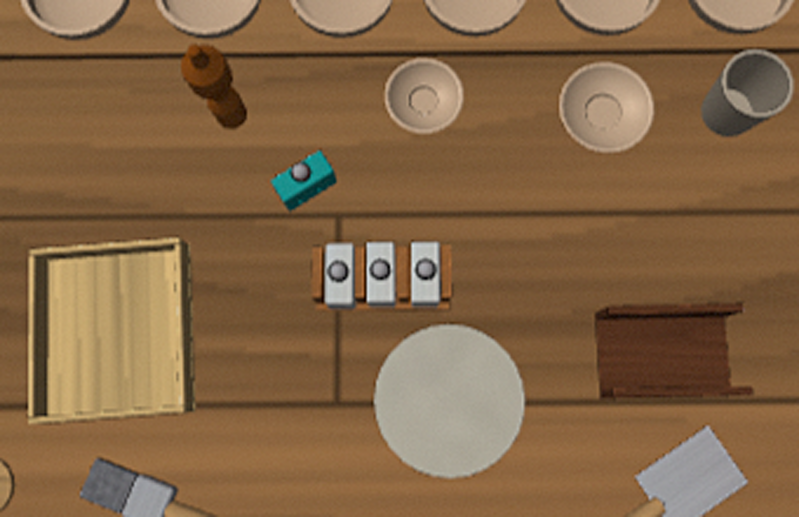

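View pics/scene0c.png

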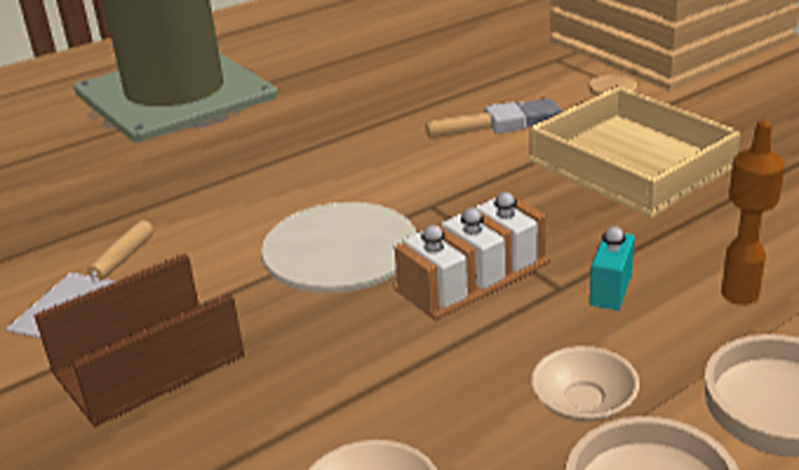

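The top view shows the three stops in the carrier, with their heads at about crop (338,270), (380,269) and (426,268). The box is on the left, the trough on the right and the bat below. The turquoise look-alike is at (304,180) and the bottle foot at (232,118).

```bash
python3 - <<'E'
from h import *
def P(x,y,z): return np.round(pix2z('top',80+x/2.35,90+y/2.35,z),4)
for n,x,y,z in [('h1',338,270,.068),('h2',380,269,.068),('h3',426,268,.068),('tur',304,175,.06),('bott',232,120,0.0),('bat',449,400,.008),
 ('boxTL',29,254,.042),('boxTR',184,239,.042),('boxBR',190,410,.042),('boxBL',28,422,.042),
 ('trTLtop',597,312,.061),('trTRtop',742,305,.061),('trBLtop',603,397,.061),('trBRtop',752,390,.061),
 ('s1tl',326,244,.051),('s1tr',353,244,.051),('s3tr',439,242,.051),('s3br',439,304,.051),('s1bl',326,306,.051)]: print(n,P(x,y,z))
print(np.round(calibration('wrist')['tool_from_camera'],3).tolist(),np.array(calibration('wrist')['intrinsics']).tolist())
E
```

```text
h1 [0.5591 0.0684 0.068 ]
h2 [0.5597 0.0284 0.068 ]
h3 [ 0.5603 -0.0154  0.068 ]
tur [0.6553 0.1031 0.06  ]
bott [0.7336 0.1881 0.    ]
bat [ 0.4376 -0.0378  0.008 ]
boxTL [0.5821 0.3756 0.042 ]
boxTR [0.5958 0.2231 0.042 ]
boxBR [0.4298 0.2104 0.042 ]
boxBL [0.4199 0.3639 0.042 ]
trTLtop [ 0.5177 -0.1774  0.061 ]
trTRtop [ 0.5232 -0.3155  0.061 ]
trBLtop [ 0.4383 -0.1788  0.061 ]
trBRtop [ 0.4435 -0.3179  0.061 ]
s1tl [0.5878 0.0816 0.051 ]
s1tr [0.5875 0.0552 0.051 ]
s3tr [ 0.5888 -0.0289  0.051 ]
s3br [ 0.5279 -0.0278  0.051 ]
s1bl [0.5269 0.081  0.051 ]
[[-0.001, -0.966, -0.257, 0.075], [1.0, -0.001, 0.0, 0.0], [-0.001, -0.257, 0.966, -0.179], [0.0, 0.0, 0.0, 1.0]] [[304.35882078706743, 0.0, 256.4536408645023], [0.0, 304.35882078706743, 191.89035067044387], [0.0, 0.0, 1.0]]
```

```bash
cat >> h.py <<'E'
def plan(p,yaw,n):
    """rows (turn deg, shift cm) from measured pose to p with tool y at yaw deg, straight, shift in the frame before the row's turn"""
    o=get_obs(); M=R.from_quat(o['eef_rot']); T=R.from_matrix(np.column_stack([[np.sin(np.radians(yaw)),-np.cos(np.radians(yaw)),0]
        ,[np.cos(np.radians(yaw)),np.sin(np.radians(yaw)),0],[0,0,-1]]))
    T=R.from_matrix(np.column_stack([np.cross(T.as_matrix()[:,1],[0,0,-1]),T.as_matrix()[:,1],[0,0,-1]]))
    rv=(M.inv()*T).as_rotvec(degrees=True); d=(np.array(p)-o['eef_pos'])*100/n
    print('total turn',rv.round(2),'total shift',(M.inv().apply(d)*n).round(2))
    C=M
    for i in range(n):
        print(np.r_[rv/n,C.inv().apply(d)].round(2).tolist()); C=C*R.from_rotvec(rv/n,degrees=True)
def st():
    o=get_obs(); M=R.from_quat(o['eef_rot']).as_matrix()
    print('t %.2f'%o['time'],'pos',np.round(o['eef_pos'],4),'yaw %.2f'%np.degrees(np.arctan2(M[1,1],M[0,1])),'tilt',M[:2,2].round(4),'F',np.round(o['wrist_force'],2),'w %.4f'%o['grip_width'],'f %.1f'%o['finger_force'],'j',np.round(o['joints'],2)); return o
E
python3 -c "
from h import *
plan((.56,.03,.17),0,11)"
```

```text
Traceback (most recent call last):
  File "h.py", line 19, in plan
    o=get_obs(); M=R.from_quat(o['eef_rot']); T=R.from_matrix(np.column_stack([[np.sin(np.radians(yaw)),-np.cos(np.radians(yaw)),0]
                                                ~~~~~~~~~~~~~^^^^^^^^^^^^^^^^^^^^^^^^^^^^^^^^^^^^^^^^^^^^^^^^^^^^^^^^^^^^^^^^^^^^^^
  File "scipy/spatial/transform/_rotation.pyx", line 1143, in scipy.spatial.transform._rotation.Rotation.from_matrix
ValueError: Non-positive determinant (left-handed or null coordinate frame) in rotation matrix 0: [[ 0.  1.  0.]
 [-1.  0.  0.]
 [ 0.  0. -1.]].
```

```bash
python3 - <<'E'
s=open('h.py').read()
a=s.index("; T=R.from_matrix(np.column_stack([[np.sin"); b=s.index("    T=R.from_matrix(np.column_stack([np.cross")
s=s[:a]+"; y=np.array([np.cos(np.radians(yaw)),np.sin(np.radians(yaw)),0])\n    T=R.from_matrix(np.column_stack([np.cross(y,[0,0,-1]),y,[0,0,-1]]))\n"+s[s.index("    rv="):]
open('h.py','w').write(s)
E
python3 -c "
from h import *
plan((.56,.03,.17),0,11)"
```

```text
total turn [ 1.000e-02 -0.000e+00  7.483e+01] total shift [-53.26 -39.95   3.55]
[0.0, -0.0, 6.8, -4.84, -3.63, 0.32]
[0.0, -0.0, 6.8, -5.24, -3.03, 0.32]
[0.0, -0.0, 6.8, -5.56, -2.39, 0.32]
[0.0, -0.0, 6.8, -5.8, -1.72, 0.32]
[0.0, -0.0, 6.8, -5.97, -1.02, 0.32]
[0.0, -0.0, 6.8, -6.05, -0.3, 0.32]
[0.0, -0.0, 6.8, -6.04, 0.42, 0.32]
[0.0, -0.0, 6.8, -5.95, 1.13, 0.32]
[0.0, -0.0, 6.8, -5.77, 1.82, 0.32]
[0.0, -0.0, 6.8, -5.51, 2.5, 0.32]
[0.0, -0.0, 6.8, -5.18, 3.13, 0.32]
```

```bash
python3 -m pendant '[[0,0,7.48,-4.84,-3.63,0.3,1],[0,0,7.48,-5.24,-3.0,0.3,1],[0,0,7.48,-5.56,-2.3,0.3,1],[0,0,7.48,-5.8,-1.6,0.3,1],[0,0,7.48,-5.95,-0.8,0.3,1],[0,0,7.48,-6.05,0,0.3,1],[0,0,7.48,-5.95,0.8,0.3,1],[0,0,7.48,-5.8,1.6,0.3,1],[0,0,7.48,-5.5,2.3,0.3,1],[0,0,7.48,-5.1,3.1,0.3,1]]' 30; python3 - <<'E'
from h import *
o=st(); snap('wrist','w1.png')
for d in boxes_of('wrist','stop_a_head')[:5]+boxes_of('wrist','stop_a_mid')[:5]+boxes_of('wrist','carrier')[:2]: print(round(d['confidence'],2),np.round(np.array(d['extent'])*[512,384,512,384],1).tolist())
for y in(.0684,.0284,-.0154): print(proj('wrist',[.5597,y,.068],o))
plan((.56,.0284,.12),0,2)
E
```

```text
time: 2.05
eef_pos: [0.5189, 0.0772, 0.1757]
eef_rot: [0.709, 0.706, 0.0, 0.0]
wrist_force: [1.9, 0.4, 0.1]
grip_width: 0.0007
finger_force: 0.0
t 2.05 pos [0.5189 0.0772 0.1757] yaw -0.24 tilt [0.0009 0.0003] F [1.92 0.42 0.06] w 0.0007 f 0.0 j [-0.02  0.13  1.7   0.    1.32 -0.01]
0.51 [291.2, 193.9, 304.0, 205.3]
0.31 [283.7, 250.2, 319.9, 264.1]
0.79 [265.2, 172.7, 328.2, 206.0]
0.76 [267.9, 158.4, 325.6, 253.7]
0.5 [289.7, 228.8, 306.8, 242.8]
[298.01662344 199.22019899]
[296.84590714 237.05991518]
[295.6497748  275.72112448]
total turn [-0.05 -0.03 -0.08] total shift [-4.97  4.22  5.51]
[-0.03, -0.01, -0.04, -2.48, 2.11, 2.76]
[-0.03, -0.01, -0.04, -2.49, 2.11, 2.76]
```

View pics/w1.png

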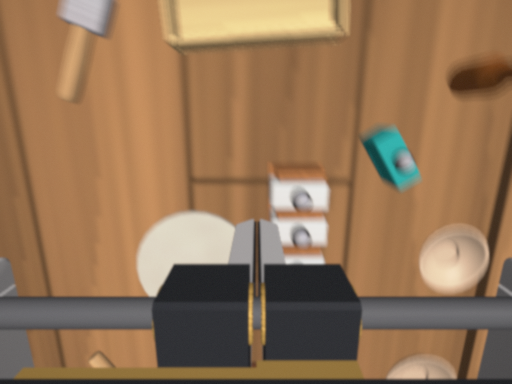

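The wrist view shows two heads at (298,199) and (299,236), within a pixel or two of my projections. I'll move above the first stop.

```bash
python3 -m pendant '[[0,0,0,-0.3,1.5,2.5,1],[0,0,0,-0.3,1.5,2.5,1],[0,0,0,-0.2,1,2.5,1],[0,0,0,0,0,1,1],[0,0,0,0,0,0,1],[0,0,0,0,0,0,1],[0,0,0,0,0,0,1],[0,0,0,0,0,0,1],[0,0,0,0,0,0,1],[0,0,0,0,0,0,1]]'; python3 - <<'E'
from h import *
o=st(); plan((.559,.069,.0655),0,1)
E
```

```text
time: 3.5
eef_pos: [0.5578, 0.0709, 0.0905]
eef_rot: [0.707, 0.707, 0.0, 0.0]
wrist_force: [-0.1, -0.5, 0.3]
grip_width: 0.0008
finger_force: 0.0
t 3.50 pos [0.5578 0.0709 0.0905] yaw 0.02 tilt [ 0.0001 -0.    ] F [-0.05 -0.52  0.27] w 0.0008 f 0.0 j [-0.03  0.3   1.68 -0.    1.16 -0.03]
total turn [0.01 0.   0.02] total shift [-0.19  0.12  2.5 ]
[0.01, 0.0, 0.02, -0.19, 0.12, 2.5]
```

```bash
python3 -m pendant '[[0,0,0,-0.2,0.1,0.8,1],[0,0,0,0,0,0.5,1],[0,0,0,0,0,0.4,1],[0,0,0,0,0,0.4,1],[0,0,0,0,0,0.4,1],[0,0,0,0,0,0,1],[0,0,0,0,0,0,1],[0,0,0,0,0,0,1],[0,0,0,0,0,0,1],[0,0,0,0,0,0,1]]'; python3 -c "
from h import *
o=st()"
```

```text
time: 4.75
eef_pos: [0.5587, 0.069, 0.0655]
eef_rot: [0.707, 0.707, -0.0, -0.0]
wrist_force: [-1.2, -0.5, 2.6]
grip_width: 0.0005
finger_force: 1.3
t 4.75 pos [0.5587 0.069  0.0655] yaw 0.03 tilt [-0.0001  0.    ] F [-1.22 -0.49  2.55] w 0.0005 f 1.3 j [-0.03  0.34  1.69  0.    1.11 -0.03]
```

```bash
python3 -m pendant '[[0,0,0,0,0,0.1,1],[0,0,0,0,0,-2,1],[0,0,0,-2.1,0,0,1],[0,0,0,-2.1,0,0,1],[0,0,0,0,0,0.8,1],[0,0,0,0,0,0.7,1],[0,0,0,0,0,0.5,1],[0,0,0,0,0,0,1],[0,0,0,0,0,0,1],[0,0,0,0,0,0,1]]'; python3 -c "
from h import *
o=st()"
```

```text
time: 6.0
eef_pos: [0.5588, 0.0273, 0.0646]
eef_rot: [0.707, 0.707, 0.0, -0.0]
wrist_force: [-0.1, -0.3, 1.9]
grip_width: 0.0004
finger_force: 1.3
t 6.00 pos [0.5588 0.0273 0.0646] yaw 0.04 tilt [0.     0.0003] F [-0.1  -0.26  1.94] w 0.0004 f 1.3 j [-0.11  0.33  1.7   0.    1.11 -0.11]
```

```bash
python3 -m pendant '[[0,0,0,0,0,0,1],[0,0,0,0,0,-2,1],[0,0,0,-2.1,0,0,1],[0,0,0,-2.1,0,0,1],[0,0,0,0,0,0.8,1],[0,0,0,0,0,0.7,1],[0,0,0,0,0,0.5,1],[0,0,0,0,0,0,1],[0,0,0,0,0,0,1],[0,0,0,0,0,0,1]]'; python3 -c "
from h import *
o=st()"
```

```text
time: 7.25
eef_pos: [0.5588, -0.0147, 0.0655]
eef_rot: [0.706, 0.708, -0.001, 0.0]
wrist_force: [-2.7, -1.5, 10.0]
grip_width: 0.0008
finger_force: 5.3
t 7.25 pos [ 0.5588 -0.0147  0.0655] yaw 0.10 tilt [-0.0005 -0.0009] F [-2.7  -1.47  9.97] w 0.0008 f 5.3 j [-0.18  0.33  1.7  -0.    1.11 -0.18]
```

```bash
python3 -m pendant '[[0,0,0,0,0,-2,1],[0,0,0,2.1,0,0,1],[0,0,0,2.1,0,0,1],[0,0,0,0,0,0.8,1],[0,0,0,0,0,0.7,1],[0,0,0,0,0,0.6,1],[0,0,0,0,0,0,1],[0,0,0,0,0,0,1],[0,0,0,0,0,0,1],[0,0,0,0,0,0,1]]'; python3 -c "
from h import *
o=st()"
```

```text
time: 8.5
eef_pos: [0.5585, 0.0269, 0.0634]
eef_rot: [0.707, 0.707, -0.0, -0.0]
wrist_force: [-2.1, 0.8, 2.5]
grip_width: 0.0006
finger_force: 1.7
t 8.50 pos [0.5585 0.0269 0.0634] yaw 0.02 tilt [-0.0005  0.0001] F [-2.13  0.79  2.53] w 0.0006 f 1.7 j [-0.11  0.33  1.7   0.    1.11 -0.11]
```

```bash
python3 -m pendant '[[0,0,0,0,0,-4,1],[0,0,0,0,0,-4,0],[0,0,0,0,0,0,0],[0,0,0,0,0,0,0],[0,0,0,0,0,0,0],[0,0,0,0,0,0,0],[0,0,0,0,0,0,0],[0,0,0,0,0,0,0],[0,0,0,0,0,0,0],[0,0,0,0,0,0,0]]'; python3 - <<'E'
from h import *
o=st(); im=snap('wrist','w2.png')
s=grab_frame('scene')
a=cv2.resize(im[150:350,200:400],None,fx=2.6,fy=2.6,interpolation=cv2.INTER_CUBIC);b=cv2.resize(s[165:229,215:287],(270,240),interpolation=cv2.INTER_CUBIC)
c=np.zeros((520,800,3),np.uint8);c[:,:520]=a;c[:240,525:795]=b;cv2.imwrite('pics/w2c.png',c[:,:,::-1])
for y in(.069,.027,-.015): print(proj('wrist',[.559,y,.07],o))
E
```

```text
time: 9.75
eef_pos: [0.5589, 0.027, 0.1435]
eef_rot: [0.707, 0.707, 0.0, 0.0]
wrist_force: [-0.1, 0.7, -0.1]
grip_width: 0.087
finger_force: 0.0
t 9.75 pos [0.5589 0.027  0.1435] yaw 0.03 tilt [ 0.0001 -0.    ] F [-0.13  0.66 -0.05] w 0.0870 f 0.0 j [-0.11  0.23  1.64  0.    1.26 -0.11]
[256.68472007 152.16193626]
[256.70044005 200.67345844]
[256.71492733 245.38087205]
```

View pics/w2c.png

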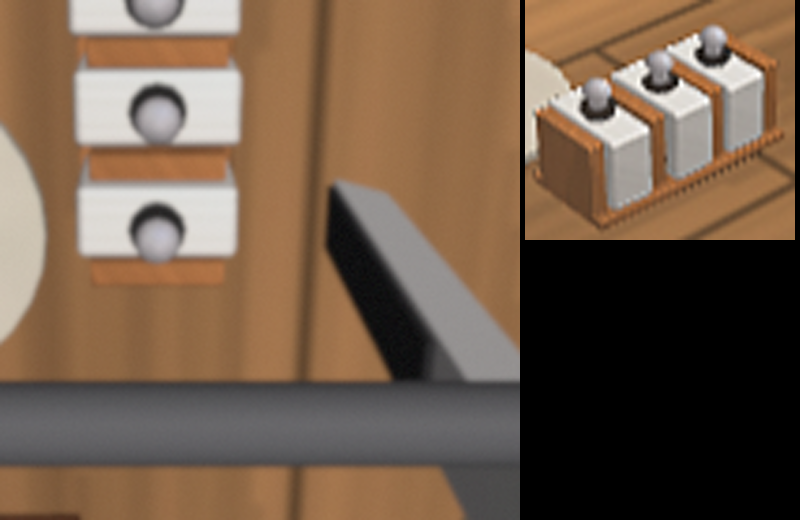

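All three heads are back up and all three rings sit low on their housings, so every plunger has been pressed. Next I'll grasp the middle stop, which is weak.

```bash
python3 -m pendant '[[0,0,0,0.2,0.2,4,0],[0,0,0,0,0,4,0],[0,0,0,0,0,3,0],[0,0,0,0,0,1.8,0],[0,0,0,0,0,0,0],[0,0,0,0,0,0,1],[0,0,0,0,0,0,1],[0,0,0,0,0,0,1],[0,0,0,0,0,0,1],[0,0,0,0,0,0,1]]' 30; python3 -c "
from h import *
o=st()"
```

```text
time: 11.1
eef_pos: [0.5616, 0.0289, 0.0162]
eef_rot: [0.707, 0.707, 0.001, 0.001]
wrist_force: [0.8, 0.5, 3.4]
grip_width: 0.06
finger_force: 30.0
t 11.10 pos [0.5616 0.0289 0.0162] yaw 0.03 tilt [ 0.0016 -0.0002] F [0.83 0.51 3.43] w 0.0600 f 30.0 j [-0.1   0.41  1.72 -0.    1.02 -0.1 ]
```

```bash
python3 -m pendant '[[0,0,0,0,0,-2,1],[0,0,0,0,0,-4,1],[0,0,0,0,0,-3,1],[0,0,0,4,-0.8,0,1],[0,0,0,5.5,-1.1,0,1],[0,0,0,5.5,-1.1,0,1],[0,0,0,5.5,-1.1,0,1],[0,0,0,5.2,-1.0,0,1],[0,0,-4.5,4,-0.66,0,1],[0,0,0,0,0,0,1]]'; python3 - <<'E'
from h import *
o=st(); im=snap('wrist','w3.png'); s=grab_frame('top')
c=np.zeros((384,800,3),np.uint8);c[:,:512]=im;c[:270,515:800]=cv2.resize(s[180:285,90:201],(285,270));cv2.imwrite('pics/w3c.png',c[:,:,::-1])
plan((.504,.326,.018),4.5,1)
E
```

```text
time: 12.35
eef_pos: [0.5011, 0.3283, 0.1043]
eef_rot: [0.677, 0.736, -0.001, -0.001]
wrist_force: [1.0, -0.7, -2.8]
grip_width: 0.0595
finger_force: 30.0
t 12.35 pos [0.5011 0.3283 0.1043] yaw 4.79 tilt [-0.0021 -0.0003] F [ 0.98 -0.65 -2.76] w 0.0595 f 30.0 j [0.44 0.36 1.57 0.   1.22 0.35]
total turn [-0.12  0.08  0.07] total shift [0.04 0.22 8.63]
[-0.12, 0.08, 0.07, 0.04, 0.22, 8.63]
```

View pics/w3c.png

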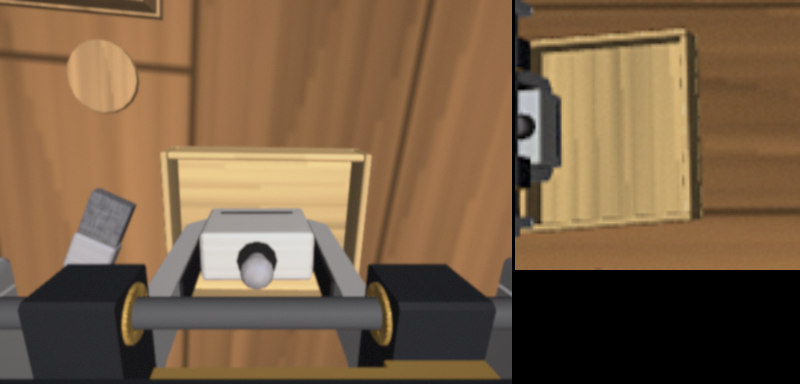

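The wrist view shows the stop centred in x over the box, with the far wall at row 155 and the edges at columns 162–371, and parallel to it. Lowering and releasing.

```bash
python3 -m pendant '[[0,0,0,0,0.2,3,1],[0,0,0,0,0,3,1],[0,0,0,0,0,1.6,1],[0,0,0,0,0,0.7,1],[0,0,0,0,0,0.3,1],[0,0,0,0,0,0,1],[0,0,0,0,0,0,1],[0,0,0,0,0,0,0],[0,0,0,0,0,0,0],[0,0,0,0,0,0,0]]'; python3 - <<'E'
from h import *
o=st(); plan((.5605,.071,.13),0,8)
E
```

```text
time: 13.7
eef_pos: [0.5054, 0.3263, 0.02]
eef_rot: [0.679, 0.735, 0.0, 0.0]
wrist_force: [-0.1, -0.9, 0.3]
grip_width: 0.0865
finger_force: 0.0
t 13.70 pos [0.5054 0.3263 0.02  ] yaw 4.53 tilt [0.0009 0.0004] F [-0.07 -0.88  0.27] w 0.0865 f 0.0 j [ 0.43  0.47  1.61 -0.    1.06  0.35]
total turn [ 0.05 -0.02  4.53] total shift [-25.89   3.48 -11.01]
[0.01, -0.0, 0.57, -3.24, 0.44, -1.38]
[0.01, -0.0, 0.57, -3.23, 0.47, -1.38]
[0.01, -0.0, 0.57, -3.23, 0.5, -1.38]
[0.01, -0.0, 0.57, -3.22, 0.53, -1.38]
[0.01, -0.0, 0.57, -3.22, 0.56, -1.38]
[0.01, -0.0, 0.57, -3.21, 0.59, -1.38]
[0.01, -0.0, 0.57, -3.2, 0.63, -1.38]
[0.01, -0.0, 0.57, -3.2, 0.66, -1.38]
```

```bash
python3 -m pendant '[[0,0,0,0,0,-3,0],[0,0,0,0,0,-4,0],[0,0,0,0,0,-4,0],[0,0,4.5,-4.9,0.65,0,0],[0,0,0,-5.6,1.1,0,0],[0,0,0,-5.6,1.2,0,0],[0,0,0,-5.2,1.2,0,0],[0,0,0,-4.2,1.1,0,0],[0,0,0,0,0,0,0],[0,0,0,0,0,0,0]]'; python3 - <<'E'
from h import *
o=st(); im=snap('wrist','w4.png'); s=grab_frame('top')
c=np.zeros((384,800,3),np.uint8);c[:,:512]=im;c[:270,515:800]=cv2.resize(s[180:285,90:201],(285,270));cv2.imwrite('pics/w4c.png',c[:,:,::-1])
print(proj('wrist',[.559,.069,.066],o)); plan((.561,.071,.015),0,1)
E
```

```text
time: 14.95
eef_pos: [0.5613, 0.0722, 0.1295]
eef_rot: [0.707, 0.707, 0.0, -0.0]
wrist_force: [0.8, 0.1, -0.2]
grip_width: 0.0939
finger_force: 0.0
t 14.95 pos [0.5613 0.0722 0.1295] yaw 0.01 tilt [-0.0002  0.0006] F [ 0.76  0.07 -0.17] w 0.0939 f 0.0 j [-0.03  0.26  1.64  0.    1.24 -0.03]
[253.83278619 207.82801203]
total turn [-0.02 -0.02  0.12] total shift [-2.100e-01 -1.000e-02  1.144e+01]
[-0.02, -0.02, 0.12, -0.21, -0.01, 11.44]
```

View pics/w4c.png

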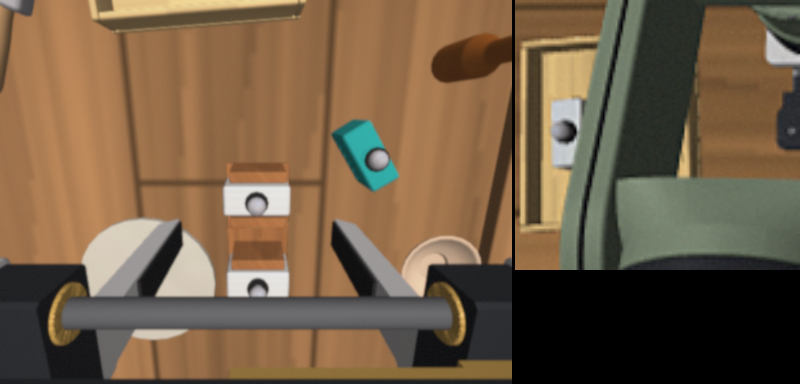

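The first stop stands upright in the box. The next head is at (257,204), midway between the fingers. Descending to grasp it.

```bash
python3 -m pendant '[[0,0,0,0,0,4,0],[0,0,0,0,0,4,0],[0,0,0,0,0,2.4,0],[0,0,0,0,0,1,0],[0,0,0,0,0,0,0],[0,0,0,0,0,0,1],[0,0,0,0,0,0,1],[0,0,0,0,0,0,1],[0,0,0,0,0,0,1],[0,0,0,0,0,0,1]]' 30; python3 -c "
from h import *
o=st();plan((.5095,.2604,.10),4.5,1)"
```

```text
time: 16.3
eef_pos: [0.5616, 0.0717, 0.0159]
eef_rot: [0.707, 0.707, 0.0, 0.0]
wrist_force: [-1.9, -0.1, 3.7]
grip_width: 0.0599
finger_force: 30.0
t 16.30 pos [0.5616 0.0717 0.0159] yaw 0.02 tilt [ 0.0002 -0.    ] F [-1.86 -0.14  3.66] w 0.0599 f 30.0 j [-0.03  0.41  1.71 -0.    1.02 -0.03]
total turn [ 0.01  0.   -4.48] total shift [18.87 -5.2  -8.41]
[0.01, 0.0, -4.48, 18.87, -5.2, -8.41]
```

```bash
python3 -m pendant '[[0,0,0,0,0,-2,1],[0,0,0,0,0,-4,1],[0,0,0,0,0,-3,1],[0,0,0,4,-1.1,0,1],[0,0,0,5.5,-1.5,0,1],[0,0,0,5.5,-1.5,0,1],[0,0,-4.5,3.87,-1.1,0,1],[0,0,0,0,0,2,1],[0,0,0,0,0,1,1],[0,0,0,0,0,0,1]]'; python3 -c "
from h import *
o=st();plan((.5095,.2604,.0165),4.5,1)"
```

```text
time: 17.55
eef_pos: [0.508, 0.2595, 0.0737]
eef_rot: [0.679, 0.734, -0.002, -0.001]
wrist_force: [-0.3, -0.6, -3.5]
grip_width: 0.0597
finger_force: 30.0
t 17.55 pos [0.508  0.2595 0.0737] yaw 4.49 tilt [-0.0037 -0.0013] F [-0.35 -0.57 -3.46] w 0.0597 f 30.0 j [ 0.32  0.34  1.67 -0.    1.14  0.24]
total turn [-0.21  0.06 -0.01] total shift [0.08 0.17 5.72]
[-0.21, 0.06, -0.01, 0.08, 0.17, 5.72]
```

```bash
python3 -m pendant '[[0,0,0,0.1,0.1,2.5,1],[0,0,0,0,0,2,1],[0,0,0,0,0,0.9,1],[0,0,0,0,0,0.4,1],[0,0,0,0,0,0.1,1],[0,0,0,0,0,0,1],[0,0,0,0,0,0,0],[0,0,0,0,0,0,0],[0,0,0,0,0,0,0],[0,0,0,0,0,0,0]]'; python3 -c "
from h import *
o=st();plan((.5613,-.0125,.13),0,1)"
```

```text
time: 18.8
eef_pos: [0.5105, 0.2616, 0.0167]
eef_rot: [0.679, 0.735, 0.0, 0.0]
wrist_force: [0.0, -1.1, 0.6]
grip_width: 0.0933
finger_force: 0.0
t 18.80 pos [0.5105 0.2616 0.0167] yaw 4.53 tilt [0.0005 0.0001] F [ 0.05 -1.09  0.58] w 0.0933 f 0.0 j [ 0.32  0.43  1.69 -0.    1.03  0.24]
total turn [ 0.03 -0.01  4.53] total shift [-27.73   2.9  -11.33]
[0.03, -0.01, 4.53, -27.73, 2.9, -11.33]
```

```bash
python3 -m pendant '[[0,0,0,0,0,-3,0],[0,0,0,0,0,-4,0],[0,0,4.5,0,0,-4.3,0],[0,0,0,-4.2,0.8,0,0],[0,0,0,-5.7,1.1,0,0],[0,0,0,-5.7,1.1,0,0],[0,0,0,-5.7,1.1,0,0],[0,0,0,-4.1,0.7,0,0],[0,0,0,-2,0.3,0,0],[0,0,0,0,0,0,0]]'; python3 - <<'E'
from h import *
o=st(); im=snap('wrist','w5.png'); s=grab_frame('top')
c=np.zeros((384,800,3),np.uint8);c[:,:512]=im;c[:270,515:800]=cv2.resize(s[180:285,90:201],(285,270));cv2.imwrite('pics/w5c.png',c[:,:,::-1])
plan((.561,-.012,.015),0,1)
E
```

```text
time: 20.05
eef_pos: [0.5615, -0.0129, 0.1294]
eef_rot: [0.708, 0.707, 0.0, -0.0]
wrist_force: [0.0, -0.0, 0.4]
grip_width: 0.0944
finger_force: 0.0
t 20.05 pos [ 0.5615 -0.0129  0.1294] yaw -0.08 tilt [-0.0002  0.0006] F [ 0.   -0.04  0.38] w 0.0944 f 0.0 j [-0.18  0.25  1.65  0.    1.24 -0.18]
total turn [-0.04 -0.05  0.07] total shift [-0.09 -0.   11.43]
[-0.04, -0.05, 0.07, -0.09, -0.0, 11.43]
```

View pics/w5c.png

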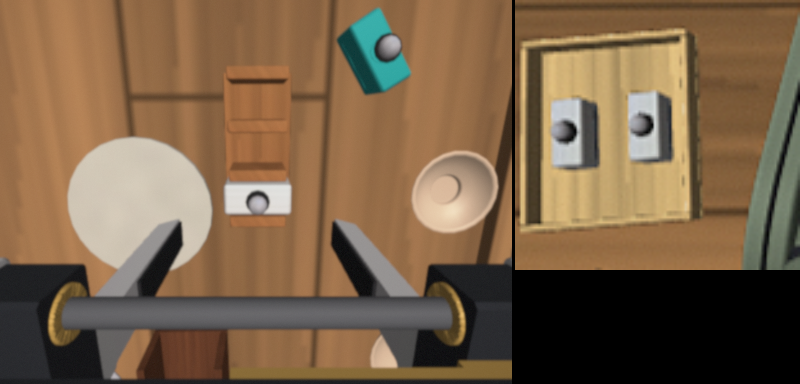

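Both weak stops stand upright in the box. The stiff stop's head is at (258,202), between the fingers.

```bash
python3 -m pendant '[[0,0,0,0,0,4,0],[0,0,0,0,0,4,0],[0,0,0,0,0,2.4,0],[0,0,0,0,0,1,0],[0,0,0,0,0,0,0],[0,0,0,0,0,0,1],[0,0,0,0,0,0,1],[0,0,0,0,0,0,1],[0,0,0,0,0,0,1],[0,0,0,0,0,0,1]]' 30; python3 -c "
from h import *
o=st();plan((.4376,-.0378,.10),0,1)"
```

```text
time: 21.4
eef_pos: [0.5619, -0.0126, 0.016]
eef_rot: [0.707, 0.707, 0.0, 0.0]
wrist_force: [-0.4, -0.3, 2.6]
grip_width: 0.0597
finger_force: 30.0
t 21.40 pos [ 0.5619 -0.0126  0.016 ] yaw 0.02 tilt [ 0.001  -0.0001] F [-0.4  -0.26  2.61] w 0.0597 f 30.0 j [-0.18  0.41  1.72  0.    1.02 -0.18]
total turn [0.05 0.01 0.02] total shift [ -2.52 -12.43  -8.41]
[0.05, 0.01, 0.02, -2.52, -12.43, -8.41]
```

```bash
python3 -m pendant '[[0,0,0,0,0,-2,1],[0,0,0,0,0,-3,1],[0,0,0,0,0,-2,1],[0,0,0,-0.8,-3.9,0,1],[0,0,0,-0.9,-4.3,0,1],[0,0,0,-0.8,-3.5,0,1],[0,0,0,0,0,2,1],[0,0,0,0,0,2,1],[0,0,0,0,0,1,1],[0,0,0,0,0,0,1]]'; python3 -c "
from h import *
o=st()"
```

```text
time: 22.65
eef_pos: [0.4434, -0.0372, 0.0345]
eef_rot: [0.707, 0.707, -0.001, -0.001]
wrist_force: [-0.6, 0.5, -1.8]
grip_width: 0.0596
finger_force: 30.0
t 22.65 pos [ 0.4434 -0.0372  0.0345] yaw 0.03 tilt [-0.0026  0.0007] F [-0.56  0.52 -1.8 ] w 0.0596 f 30.0 j [-0.28  0.16  2.   -0.    0.99 -0.28]
```

```bash
python3 -m pendant '[[0,0,0,0,0,1.1,1],[0,0,0,0,0,0.5,1],[0,0,0,0,0,0.15,1],[0,0,0,0,0,0,1],[0,0,0,0,0,0,1],[0,0,0,0,0,0,0],[0,0,0,0,0,0,0],[0,0,0,0,0,0,0],[0,0,0,0,0,-3,0],[0,0,0,0,0,-6,0]]'; python3 -c "
from h import *
o=st()"
```

```text
time: 23.9
eef_pos: [0.4418, -0.0368, 0.1066]
eef_rot: [0.707, 0.707, -0.002, -0.003]
wrist_force: [1.1, -0.5, 0.3]
grip_width: 0.0942
finger_force: 0.0
t 23.90 pos [ 0.4418 -0.0368  0.1066] yaw 0.02 tilt [-0.0066  0.0019] F [ 1.06 -0.52  0.31] w 0.0942 f 0.0 j [-0.28  0.04  1.95 -0.    1.16 -0.28]
```

```bash
python3 -m pendant '[[0,0,10,0,0,0,0],[0,0,10,0,0,0,0],[0,0,10,0,0,0,0],[0,0,10,0,0,0,0],[0,0,10,0,0,0,0],[0,0,10,0,0,0,0],[0,0,10,0,0,0,0],[0,0,10,0,0,0,0],[0,0,10,0,0,0,0],[0,0,0,0,0,0,0]]'; python3 - <<'E'
from h import *
o=st(); im=snap('wrist','w6.png')
plan((.4438,-.0375,.018),-90,1)
for z in (.053,): print(proj('wrist',[.4438,-.0375,z],o),proj('wrist',[.4138,-.0375,z],o),proj('wrist',[.4738,-.0375,z],o))
E
```

```text
time: 25.15
eef_pos: [0.4445, -0.0375, 0.108]
eef_rot: [1.0, 0.001, 0.0, 0.0]
wrist_force: [-0.1, 0.2, 0.1]
grip_width: 0.0941
finger_force: 0.0
t 25.15 pos [ 0.4445 -0.0375  0.108 ] yaw -89.86 tilt [ 0.0002 -0.    ] F [-0.05  0.24  0.1 ] w 0.0941 f 0.0 j [-0.28  0.04  1.95  0.    1.16  1.29]
total turn [ 0.  -0.   0.2] total shift [-0.06 -0.    9.  ]
[0.0, -0.0, 0.2, -0.06, -0.0, 9.0]
[257.2076967  207.38800767] [257.13106279 241.75165601] [257.28927654 170.80654288]
```

View pics/w6.png

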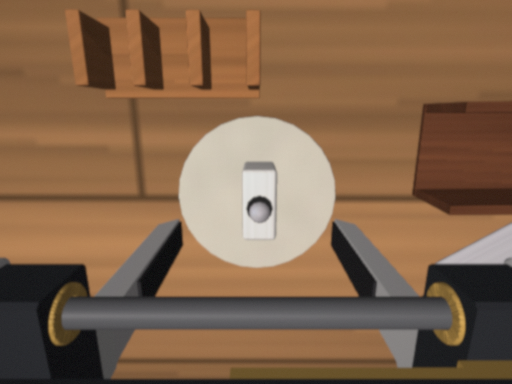

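The stop stands on the bat at columns 244–276, aligned with the fingers. Gripping it by its long sides.

```bash
python3 -m pendant '[[0,0,0,0,0,4,0],[0,0,0,0,0,3,0],[0,0,0,0,0,1.5,0],[0,0,0,0,0,0.5,0.3],[0,0,0,0,0,0,1],[0,0,0,0,0,0,1],[0,0,0,0,0,0,1],[0,0,0,0,0,0,1],[0,0,0,0,0,0,1],[0,0,0,0,0,0,1]]' 30; python3 -c "
from h import *
o=st();plan((.4807,-.247,.12),-87.8,1)"
```

```text
time: 26.45
eef_pos: [0.4446, -0.0378, 0.0181]
eef_rot: [1.0, 0.0, 0.0, 0.0]
wrist_force: [0.8, 0.7, 0.3]
grip_width: 0.0277
finger_force: 30.0
t 26.45 pos [ 0.4446 -0.0378  0.0181] yaw -89.96 tilt [ 0.0003 -0.0006] F [0.81 0.69 0.33] w 0.0277 f 30.0 j [-0.28  0.19  2.   -0.    0.94  1.29]
total turn [ 0.04 -0.01 -2.16] total shift [  3.6   20.93 -10.18]
[0.04, -0.01, -2.16, 3.6, 20.93, -10.18]
```

```bash
python3 -m pendant '[[0,0,0,0,0,-3,1],[0,0,0,0,0,-4,1],[0,0,0,0,0,-4,1],[0,0,0,0.8,4.5,0,1],[0,0,0,1,5.7,0,1],[0,0,0,1,5.7,0,1],[0,0,0,0.8,4.9,0,1],[0,0,-2.2,0,0,0,1],[0,0,0,0,0,0,1],[0,0,0,0,0,0,1]]'; python3 - <<'E'
from h import *
o=st(); im=snap('wrist','w7.png')
s=grab_frame('top'); a=cv2.resize(s[205:270,320:410],(288,208),interpolation=cv2.INTER_CUBIC)
c=np.zeros((384,800,3),np.uint8);c[:,:512]=im;c[:208,512:]=a;cv2.imwrite('pics/w7c.png',c[:,:,::-1])
for x in(-.035,.035):
  for y in(-.065,.065): print(x,y,proj('wrist',R.from_euler('z',2.2,degrees=True).apply([x,y,.061])+[.4807,-.247,0],o).round(1))
E
```

```text
time: 27.7
eef_pos: [0.48, -0.2446, 0.1272]
eef_rot: [1.0, 0.02, -0.001, -0.001]
wrist_force: [0.2, -0.2, -1.9]
grip_width: 0.0276
finger_force: 30.0
t 27.70 pos [ 0.48   -0.2446  0.1272] yaw -87.76 tilt [-0.0013  0.001 ] F [ 0.15 -0.22 -1.9 ] w 0.0276 f 30.0 j [-0.63  0.21  1.71  0.    1.22  0.9 ]
-0.035 -0.065 [334.7 240.3]
-0.035 0.065 [185.5 240.2]
0.035 -0.065 [340.3 160.5]
0.035 0.065 [180.3 160.5]
```

View pics/w7c.png

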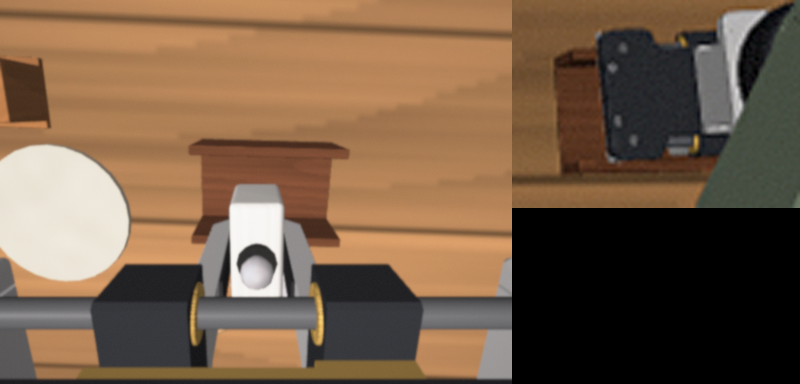

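The wrist view shows the trough's far wall at about (190–349, 140–157) and its near wall at about (195–338, 218–245). It looks tilted relative to the tool, so I'll measure the edges numerically.

```bash
python3 - <<'E'
from h import *
o=get_obs()
def lines(n,f,roi,zs):
    im=cv2.imread('pics/'+f,0); x0,y0,x1,y1=roi
    L=cv2.createLineSegmentDetector(0).detect(im[y0:y1,x0:x1])[0][:,0]+[x0,y0,x0,y0]
    for l in L:
        if np.hypot(l[2]-l[0],l[3]-l[1])<22: continue
        if l[0]>l[2]: l=l[[2,3,0,1]]
        s='' 
        for z in zs:
            a=pix2z(n,*l[:2],z,o);b=pix2z(n,*l[2:],z,o);d=b-a
            s+=' | z%.3f (%.4f,%.4f)-(%.4f,%.4f) yaw%.1f'%(z,*a[:2],*b[:2],np.degrees(np.arctan2(d[0],-d[1])))
        print(n,l.round(1),s)
lines('wrist','w7.png',(170,125,365,260),(.061,.006))
lines('top','top0.png',(325,210,410,265),(.061,.006))
im=cv2.imread('pics/w7.png')
print('cols 215, right 320 rows 132..250 luminance'); g=im[:,:,2].astype(int)
for c in(205,210,325): print(c,[(r,int(g[r,c])) for r in range(132,256,2)])
E
```

```text
wrist [228.6 204.3 230.  258.2]  | z0.061 (0.4777,-0.2205)-(0.4277,-0.2225) yaw-87.7 | z0.006 (0.4604,-0.2158)-(0.3993,-0.2182) yaw-87.7
wrist [281.4 258.1 281.9 203.1]  | z0.061 (0.4295,-0.2680)-(0.4805,-0.2654) yaw92.9 | z0.006 (0.4015,-0.2740)-(0.4639,-0.2708) yaw92.9
wrist [284.7 233.3 288.7 258.4]  | z0.061 (0.4533,-0.2695)-(0.4295,-0.2745) yaw-78.1 | z0.006 (0.4306,-0.2758)-(0.4015,-0.2819) yaw-78.1
wrist [223.3 258.6 227.1 235.7]  | z0.061 (0.4271,-0.2165)-(0.4491,-0.2196) yaw82.0 | z0.006 (0.3986,-0.2110)-(0.4255,-0.2147) yaw82.0
wrist [189.9 238.4 202.9 213. ]  | z0.061 (0.4453,-0.1872)-(0.4691,-0.1987) yaw64.1 | z0.006 (0.4208,-0.1751)-(0.4499,-0.1892) yaw64.1
wrist [276.2 184.2 281.5 206. ]  | z0.061 (0.4967,-0.2597)-(0.4779,-0.2652) yaw-73.5 | z0.006 (0.4837,-0.2638)-(0.4607,-0.2706) yaw-73.5
wrist [323.2 213.9 340.3 240.4]  | z0.061 (0.4723,-0.3011)-(0.4485,-0.3183) yaw-54.0 | z0.006 (0.4538,-0.3145)-(0.4248,-0.3356) yaw-54.0
wrist [299.7 223.5 308.3 246.3]  | z0.061 (0.4628,-0.2818)-(0.4418,-0.2909) yaw-66.5 | z0.006 (0.4423,-0.2908)-(0.4166,-0.3020) yaw-66.5
wrist [233
[... 3951 characters left out ...]
159), (138, 160), (140, 156), (142, 109), (144, 76), (146, 72), (148, 90), (150, 119), (152, 126), (154, 128), (156, 125), (158, 113), (160, 125), (162, 126), (164, 124), (166, 124), (168, 127), (170, 133), (172, 134), (174, 128), (176, 123), (178, 124), (180, 125), (182, 132), (184, 138), (186, 137), (188, 129), (190, 125), (192, 131), (194, 135), (196, 138), (198, 132), (200, 130), (202, 131), (204, 131), (206, 127), (208, 124), (210, 129), (212, 132), (214, 132), (216, 122), (218, 103), (220, 76), (222, 71), (224, 71), (226, 70), (228, 71), (230, 71), (232, 71), (234, 70), (236, 75), (238, 92), (240, 120), (242, 125), (244, 129), (246, 152), (248, 198), (250, 205), (252, 207), (254, 207)]
```

```bash
python3 -m pendant '[[0,0,1.5,0.3,0.8,0,1],[0,0,0,0,0,2,1],[0,0,0,0,0,2,1],[0,0,0,0,0,0.8,1],[0,0,0,0,0,0,1],[0,0,0,0,0,0,1],[0,0,0,0,0,0,1],[0,0,0,0,0,0,1],[0,0,0,0,0,0,1],[0,0,0,0,0,0,1]]'; python3 - <<'E'
from h import *
o=st(); im=cv2.cvtColor(snap('wrist','w8.png'),cv2.COLOR_RGB2GRAY)
L=cv2.createLineSegmentDetector(0).detect(im[60:300,120:400])[0][:,0]+[120,60,120,60]
for l in L:
    if abs(l[2]-l[0])<25 or abs(l[3]-l[1])>12: continue
    if l[0]>l[2]: l=l[[2,3,0,1]]
    s=''
    for z in (.061,o['eef_pos'][2]+.035,o['eef_pos'][2]-.010):
        a=pix2z('wrist',*l[:2],z,o);b=pix2z('wrist',*l[2:],z,o);d=b-a
        s+=' | z%.3f x%.4f %.4f yaw%.1f'%(z,a[0],b[0],np.degrees(np.arctan2(d[0],-d[1])))
    print(l.round(0),s)
E
```

```text
time: 29.05
eef_pos: [0.4839, -0.2534, 0.08]
eef_rot: [1.0, 0.006, 0.0, 0.0]
wrist_force: [0.0, -0.2, -2.5]
grip_width: 0.0277
finger_force: 30.0
t 29.05 pos [ 0.4839 -0.2534  0.08  ] yaw -89.27 tilt [ 0.0001 -0.0001] F [ 0.03 -0.24 -2.48] w 0.0277 f 30.0 j [-0.64  0.28  1.73 -0.    1.13  0.92]
[228. 296. 284. 296.]  | z0.061 x0.4253 0.4258 yaw0.7 | z0.115 x0.4615 0.4619 yaw0.7 | z0.070 x0.4313 0.4318 yaw0.7
[318. 264. 387. 263.]  | z0.061 x0.4529 0.4536 yaw0.7 | z0.115 x0.4816 0.4821 yaw0.7 | z0.070 x0.4577 0.4583 yaw0.7
[124. 263. 194. 264.]  | z0.061 x0.4514 0.4519 yaw0.5 | z0.115 x0.4805 0.4808 yaw0.5 | z0.070 x0.4563 0.4567 yaw0.5
[233. 203. 278. 203.]  | z0.061 x0.4979 0.4983 yaw0.7 | z0.115 x0.5144 0.5146 yaw0.7 | z0.070 x0.5007 0.5010 yaw0.7
[158. 152. 329. 149.]  | z0.061 x0.5320 0.5352 yaw1.6 | z0.115 x0.5392 0.5415 yaw1.6 | z0.070 x0.5332 0.5363 yaw1.6
[234. 184. 276. 183.]  | z0.061 x0.5111 0.5117 yaw1.3 | z0.115 x0.5239 0.5244 yaw1.3 | z0.070 x0.5132 0.5138 yaw1.3
[333. 244. 398. 245.]  | z0.061 x0.4681 0.4680 yaw-0.2 | z0.115 x0.4927 0.4926 yaw-0.2 | z0.070 x0.4722 0.4721 yaw-0.2
[121. 242. 179. 242.]  | z0.061 x0.4681 0.4682 yaw0.0 | z0.115 x0.4927 0.4927 yaw0.0 | z0.070 x0.4722 0.4723 yaw0.0
[338. 251. 398. 252.]  | z0.061 x0.4627 0.4627 yaw0.1 | z0.115 x0.4887 0.4887 yaw0.1 | z0.070 x0.4670 0.4671 yaw0.1
[121. 249. 176. 249.]  | z0.061 x0.4627 0.4629 yaw0.3 | z0.115 x0.4887 0.4888 yaw0.3 | z0.070 x0.4671 0.4672 yaw0.3
[163. 161. 349. 161.]  | z0.061 x0.5262 0.5276 yaw0.7 | z0.115 x0.5349 0.5359 yaw0.7 | z0.070 x0.5276 0.5290 yaw0.7
```

View pics/w8.png

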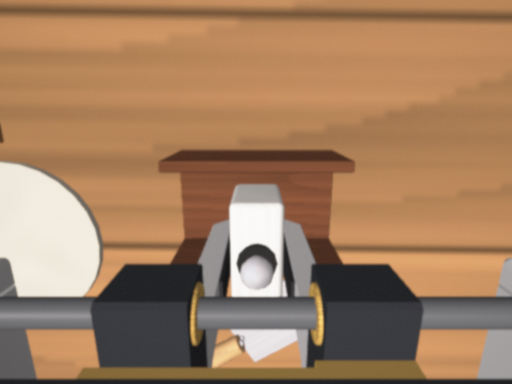

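The stop is square to the trough, with gaps of about 5 mm at each wall (the far wall's outer top edge is at row 161). Lowering and releasing.

```bash
python3 -m pendant '[[0,0,0,0,0,2,1],[0,0,0,0,0,2,1],[0,0,0,0,0,1.3,1],[0,0,0,0,0,0.7,1],[0,0,0,0,0,0.3,1],[0,0,0,0,0,0.05,1],[0,0,0,0,0,0,1],[0,0,0,0,0,0,1],[0,0,0,0,0,0,1],[0,0,0,0,0,0,1]]'; python3 -c "
from h import *
o=st()"
```

```text
time: 30.35
eef_pos: [0.4839, -0.2534, 0.0166]
eef_rot: [1.0, 0.006, 0.0, 0.0]
wrist_force: [0.6, 0.7, -2.4]
grip_width: 0.0277
finger_force: 30.0
t 30.35 pos [ 0.4839 -0.2534  0.0166] yaw -89.27 tilt [ 0.0002 -0.0001] F [ 0.58  0.72 -2.42] w 0.0277 f 30.0 j [-0.64  0.38  1.76 -0.    1.01  0.92]
```

Still hanging about 0.5 mm above the floor. Down a touch more, then release and lift clear.

```bash
python3 -m pendant '[[0,0,0,0,0,0.05,1],[0,0,0,0,0,0,1],[0,0,0,0,0,0,0],[0,0,0,0,0,0,0],[0,0,0,0,0,0,0],[0,0,0,0,0,0,0],[0,0,0,0,0,0,0],[0,0,0,0,0,-2,0],[0,0,0,0,0,-4,0],[0,0,0,0,0,-5,0]]'; python3 -m pendant '[[0,0,0,-1,0,-5,0],[0,0,0,0,0,0,0],[0,0,0,0,0,0,0],[0,0,0,0,0,0,0],[0,0,0,0,0,0,0],[0,0,0,0,0,0,0],[0,0,0,0,0,0,0],[0,0,0,0,0,0,0],[0,0,0,0,0,0,0],[0,0,0,0,0,0,0]]'; python3 - <<'E'
from h import *
o=st(); im=cv2.cvtColor(snap('wrist','w9.png'),cv2.COLOR_RGB2GRAY)
c=(proj('wrist',[.484,-.2534,.051],o)); print(c)
x,y=map(int,c); b=((im[y-60:y+60,x-60:x+60]>170)*255).astype(np.uint8)
n,l,s,ct=cv2.connectedComponentsWithStats(b)
i=1+np.argmax(s[1:,4]); print(s[i]+[x-60,y-60,0,0,0]); print(cv2.minAreaRect(np.argwhere(l==i)[:,::-1].astype(np.float32)))
for p in ([-.03,.014],[.03,-.014]): print(proj('wrist',[.484+p[0],-.2534+p[1],.051],o))
s=snap('scene','s9.png');print([(round(d['confidence'],2),np.round(np.array(d['extent'])*[512,384,512,384]).tolist()) for l in('stop_a_mid','stop_a_head','oil_bottle_mid') for d in boxes_of('scene',l)])
E
```

```text
time: 31.6
eef_pos: [0.4828, -0.2526, 0.1258]
eef_rot: [1.0, 0.006, -0.001, -0.001]
wrist_force: [1.7, 0.0, -0.3]
grip_width: 0.0939
finger_force: 0.0
time: 32.85
eef_pos: [0.4739, -0.2535, 0.1761]
eef_rot: [1.0, 0.006, 0.0, 0.0]
wrist_force: [-1.2, 1.1, -0.3]
grip_width: 0.0943
finger_force: 0.0
t 32.85 pos [ 0.4739 -0.2535  0.1761] yaw -89.27 tilt [ 0.0001 -0.0001] F [-1.2   1.05 -0.33] w 0.0943 f 0.0 j [-0.65  0.15  1.67 -0.    1.32  0.91]
[257.07132214 176.3665587 ]
[ 243  147   27   56 1250]
((59.0, 58.5), (55.0, 26.0), 90.0)
[243.33555137 204.31535955]
[271.50026178 147.00733545]
[(0.62, [298.0, 140.0, 322.0, 163.0]), (0.16, [99.0, 218.0, 115.0, 225.0]), (0.73, [356.0, 142.0, 385.0, 217.0])]
```

The stop in the trough shows its top face exactly where predicted, upright and square. The bottle still stands where it was.

```bash
python3 -c "
from station import *
print(finish_job())"
```

```text
the job is handed in; nothing more can be done
None
```

I pressed all three plungers, stood the two weak stops upright in the box and the stiff one square across the trough, left the bottle standing, and handed the job in at about 33 s; the hand-in returned no verdict.

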